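Lock the lamp stand's telescoping leg at its length mark

TASK

Pull the lamp stand's spring-loaded leg out by its blue crossbar until its black pointer is on the orange length mark and, holding it there, slide the red cam lever fully closed against its stop. Close the lever only while the pointer is on the mark, finish with the gripper still holding the crossbar so that the leg stays on the mark (do not let go), and leave the half-log, dish, spray bottle, jar and tin where they are.

Things in the scene. Friction and masses are not known exactly. Their poses are not given: they have to be found in the camera images.
- crossbar: Blue upright plate across the leg's end: 12 mm thick (x), 170 mm long (y -50 to +120 mm), z 18 to 55 mm above the table. Origin on the table under the leg's centre line, mid-thickness. x points level along the leg, the way it is pulled out; y along the plate to the side where the lever opens; z up. It moves only along x, with the leg. At y above 35 mm both faces are free.
- bar_grip (a point): On the crossbar 94 mm to +y of the leg's centre line, mid-thickness, half-way up (z 36.5 mm); axes as the crossbar's. Two fingers can straddle the 12 mm plate here from above, clear of the open lever; the plate goes on 26 mm in +y. With a few mm of play the fingers can pull the leg by the plate's stand-side face and also travel along the plate in -y to push the lever.
- leg_top (a point): Point on the leg's top face 20 mm behind the crossbar's middle; axes as the crossbar's. The leg starts fully in and slides out by up to 110 mm. A spring pulls it back in with 3 to 6 N all along (plus under 1 N friction), so it returns when let go. The steel leg is 24 mm wide (crossbar y -12 to +12), top at z 44 mm; the lever's black lug on it, 33 to 67 mm behind the crossbar, spans y -14 to +32 mm, top z 50 mm.
- pointer (a point): Tip of the black pointer at the crossbar's -y end (74 mm from the leg's centre line, in line with the plate's mid-thickness); moves with the leg. Axes as the crossbar's.
- length_mark (a point): Centre of the orange clip, 10 mm wide along the leg, on the white scale strip beside the leg; it does not move. Axes parallel to the crossbar's: the pointer is on the mark when both have the same position along x (it passes a few mm above). At the start the mark is 35 to 80 mm out (+x) from the pointer.
- cam_lever (a joint): Angle of the red cam lever (rad): 0 = closed at its stop, parallel to the leg; grows opening towards crossbar +y, at most 0.7; starts 0.40 to 0.58, stays where left (about 0.2 N m, 3 to 5 N at the crossbar). A bar 10 mm wide, z 58 to 68 mm, 87 mm long from its pivot, passing over the crossbar. Closed, its outer side is at crossbar y = +23 mm; fingers pushing it in -y end there.
- lever_pivot (a point): The lever's upright pivot axis at the lever's mid-height (z 63 mm), 50 mm behind (-x of) the crossbar's middle and 18 mm to +y of the leg's centre line; red boss of 11 mm radius. Its x axis points along the lever to the free end. It moves with the leg.
- half_log: Terracotta-coloured ceramic half-log hide, 130 mm long, 120 mm wide, 65 mm high; leave alone. Origin under its middle on the table.
- dish: Frosted glass dish, 110 mm across, 35 mm high; leave alone. Origin under its middle on the table.
- spray_bottle: Plastic spray bottle with green head, 74 mm across, 205 mm high; leave alone. Origin under its middle on the table.
- supplement_jar: White plastic jar with blue cap, 64 mm across, 85 mm high; leave alone. Origin under its middle on the table.
- feed_tin: Yellow tin, 72 mm across, 70 mm high; leave alone. Origin under its middle on the table.
- stand: Lamp stand, fixed to the ledge. Origin on the table under the mouth of the aluminium sleeve (x -180 to 0, 40 mm wide, top z 54 mm); axes parallel to the crossbar's. Leg fully in: crossbar at x = 85 mm. Mast at x = -155 mm with a green lamp shade, 124 mm across, at x -155, y -95 mm; highest part 215 mm. White scale strip 10 mm high along y = -70 mm, x -15 to 220 mm.

How it is judged:
By the outcome, as a careful person would: the job done as asked, in the order asked, and still so for the second after the job is handed in, while the arm keeps its last pose, push and grip.
It also fails if it takes over 38 s, if anything falls off the work surface, if the arm or the gripper's body presses on something with over 40 N, if the wrist force passes 120 N, or if a joint passes its speed limit or range.

ROBOT

A 7-joint arm with a two-finger parallel gripper is mounted at the origin on the work surface. World frame = base frame: x ahead of the robot, y to its left, z up, the work surface at z = 0. Lengths are in m, angles in rad, forces in N, time in s.
With the tool pointing down it reaches from about 0.4 to 0.85 m from the base axis. Payload 10.4 kg.
Tool frame: the origin (TCP) lies midway between the tips of the shut fingers; the grasp point (between the pads) lies 19 mm behind it; y points along the fingers, x is the direction in which the jaws open and shut, and the axes are right-handed (so a half turn about y gives the same grasp; the last joint's range is limited). The gripper opens to 87 mm and grips with 3 to 60 N. Pads are 19 mm wide; open, the fingers measure 117 mm over their backs; the gripper's body (75 mm by 190 mm) begins 51 mm behind the grasp point.
Start: joints at [1.097, 0.332, -0.065, 1.46, 0.022, 1.35, -0.088], TCP at [0.272, -0.563, 0.196] pointing down, gripper open.
Joint ranges: [-2.6, 2.6], [-0.5, 2.12], [-1.47, 1.34], [0.16, 2.42], [-1.27, 4.41], [0.06, 2.06], [-2.6, 2.6]. Speed limits (rad/s): [2.22, 2.22, 2.79, 2.79, 3.14, 3.14, 3.14].

INTERFACE

Orientations are given as a unit quaternion [x, y, z, w].
In Python, from bench import r gives the robot as it stands. The module is installed in compiled form; this text tells all that it offers.
- The arm moves only by the tool arm_command, never from a script. Its argument "deltas" is one flat list of numbers, 6 for each row, row after row: the shift along the tool's x, y, z in m, then the turn, a rotation vector about the tool's x, y, z in degrees. In form: [tx, ty, tz, ax, ay, az, tx, ty, tz, ax, ay, az, ...]. A call has 1 to 8 rows; each row is the pose to reach, as a shift and turn from the pose commanded when the call began, along the tool's axes at that moment; what a row does not reach only later rows make up. A row lasts 1/8 s, in which the tool goes at most 62.5 mm and 10.7 degrees, less where a joint would pass 70% of its speed; a pose out of reach is approached as far as the arm can. A call with a gripper value outside its range is refused whole. "hand" is the opening, from 0 (shut) to 1 (fully open), set as the call begins (left out, the last holds). The fingers move at their own pace and stop on an object; "grip_force" is the grip in N (left out, the last holds). Time passes only in rows, so rows that repeat a pose let the fingers close. It gives the time, the measured TCP pose, the force and the opening at its end, in the units of the state.
- r.read_state(): the state, without advancing time (a new reading comes with each control period).
- r.camera(name): name is "scene" or "top" or "wrist"; returns a dict with "image" (480x640x3 uint8, red, green, blue), "intrinsics" (3x3 intrinsics, pixels), "world_from_camera" (4x4, takes a point from camera to world coordinates); the wrist camera has in their place "hand_eye" (4x4, takes a point from camera to tool coordinates, whose origin is the TCP and whose axes are the tool frame's). Camera axes: x right, y down, z forward; pixel columns grow to the right and rows downward; lengths in m; the calibration is good to about 2 mm. A picture is of the moment at which its call begins: read the wrist's pose just before it. There is no depth.
- r.close_job(): hands the job in, once; it reports no verdict.
Trained networks look in a picture, given as the dict that the camera call returned (one of the last four; its "shot" number tells which), for a name from the list of things; names that differ only in an ending like _2 or _b are one class to them, and where a whole thing is asked for, a point or a joint stands for the part that bears it (a point fixed in the world has none). Each returns a list of dicts, best first, with "conf" (0 to 1); they miss things now and then, are a little off and sometimes report something else, mostly with a low value. They report only what shows in the picture. A call takes as long as a camera call.
- r.boxes_of(picture, query): "centre" ([row, column] in pixels, amid what is visible of it).
- r.regions_of(picture, query): "region" (480x640 bool, what is visible of it) and "centre" ([row, column] in pixels, amid what is visible of it).
The state is a dict: "time": time; "joint_positions": joint angles; "joint_vel": joint speeds; "joint_torque": joint torques, N m; "ee_pos": TCP position; "eef_rot": TCP orientation; "ft_force": force on the tool from outside, world axes, zero at the start; "torque": the same for the moment, N m; "width": finger opening in m.
Only numpy, scipy, OpenCV 4.12 (cv2) and the standard library are available. Lean on these libraries where they do the work, as an engineer would, in place of code of your own. Each camera call takes 0.05 s, during which the arm holds its last target.

## Working session

There is one attempt and no reset: what is moved stays moved. The work goes in short steps, Python scripts to look and compute and a tool call to move; the robot and the scene stay as the last step left them, time stands still between calls to the robot, and variables do not carry over. Pictures are saved under pics/ and viewed, and the job is handed in when it is done.

Besides the shell and the picture viewer there is one more tool, called after ">>>" by a JSON object that holds its "fn" and its "kwargs". arm_command: Moves the arm, as the interface text tells. Its arguments: {"type":"object","properties":{"deltas":{"type":"array","items":{"type":"number"}},"hand":{"type":"number"},"grip_force":{"type":"number"}},"required":["deltas"]}

```bash
mkdir -p pics
cat > h.py <<'E'
import numpy as np,cv2
from bench import r
from scipy.spatial.transform import Rotation as R
def save(p,n): cv2.imwrite('pics/'+n+'.png',cv2.cvtColor(p['image'],cv2.COLOR_RGB2BGR))
def toz(p,rc,z,T=None):
    K=np.array(p['intrinsics']);T=np.array(p['world_from_camera']) if T is None else T
    d=T[:3,:3]@np.linalg.solve(K,[rc[1],rc[0],1.]);o=T[:3,3]
    return o+d*(z-o[2])/d[2]
def proj(p,X,T=None):
    K=np.array(p['intrinsics']);T=np.array(p['world_from_camera']) if T is None else T
    c=np.linalg.inv(T)@np.r_[X,1];u=K@c[:3];return u[1]/u[2],u[0]/u[2]
def wristT(p,s):
    T=np.eye(4);T[:3,:3]=R.from_quat(s['eef_rot']).as_matrix();T[:3,3]=s['ee_pos'];return T@np.array(p['hand_eye'])
E
python3 - <<'E'
from h import *
s=r.read_state();print(s)
for n in ['scene','top']:
    p=r.camera(n);save(p,n+'0');print(n,np.round(p['world_from_camera'],3).tolist(),np.array(p['intrinsics']).tolist())
    for q in ['crossbar','pointer','length_mark','cam_lever','lever_pivot','bar_grip','leg_top','stand','half_log','dish','spray_bottle','supplement_jar','feed_tin']:
        for b in r.boxes_of(p,q)[:2]: print(q,np.round(b['centre'],1),round(b['conf'],2))
E
```

```text
{'time': 0.0, 'joint_positions': array([ 1.09740387,  0.33286736, -0.06471178,  1.46093853,  0.02163053,
        1.34993504, -0.0884872 ]), 'joint_vel': array([-0.00019859,  0.0008076 , -0.00114924, -0.00087922, -0.00175335,
       -0.00281411, -0.0003819 ]), 'joint_torque': array([ 2.13512940e-04, -6.23252964e+01,  2.48328916e-02, -3.89894557e+01,
       -6.13893592e-02,  3.97649815e-02,  1.09427294e-04]), 'ee_pos': array([ 0.27209695, -0.5621755 ,  0.19475818]), 'eef_rot': array([-0.59886501,  0.3760427 , -0.37513924,  0.59935226]), 'ft_force': array([-0.13384738, -1.07207401, -0.6561473 ]), 'torque': array([-0.0025705 ,  0.05136871,  0.00254121]), 'width': 0.08698498270485162}
scene [[-0.353, 0.747, -0.563, 1.204], [0.935, 0.281, -0.214, 0.232], [-0.001, -0.602, -0.798, 0.997], [0.0, 0.0, 0.0, 1.0]] [[552.9504566516191, 0.0, 327.47859772935993], [0.0, 552.9504566516191, 238.2955648392604], [0.0, 0.0, 1.0]]
crossbar [246.6 353.1] 0.61
pointer [250.3 352.8] 0.85
pointer [320.5 524.2] 0.57
length_mark [323.7 522.1] 0.48
cam_lever [247.6 347. ] 0.78
lever_pivot [243.6 345. ] 0.63
bar_
[... 214 characters left out ...]
5.2] 0.97
top [[-0.088, -0.967, 0.238, 0.309], [-0.996, 0.084, -0.026, 0.009], [0.005, -0.24, -0.971, 1.032], [0.0, 0.0, 0.0, 1.0]] [[456.32472850286575, 0.0, 324.56107085790785], [0.0, 456.32472850286575, 240.52379653591456], [0.0, 0.0, 1.0]]
crossbar [256.9 296.4] 0.62
pointer [255.4 299.8] 0.59
length_mark [317.9 168.4] 0.71
length_mark [284.9 259.8] 0.64
cam_lever [244.9 306.3] 0.57
cam_lever [242.1 141.4] 0.25
lever_pivot [243.1 308.9] 0.79
bar_grip [254.8 294.2] 0.55
leg_top [255.9 295.4] 0.69
stand [187.6 273. ] 0.79
stand [255.7 295.3] 0.42
half_log [242.5 141.7] 0.76
dish [319.6 166.1] 0.66
spray_bottle [168.2 460.2] 0.94
supplement_jar [268.9 476.5] 0.74
feed_tin [217.3 489.6] 0.62
```

View pics/scene0.png

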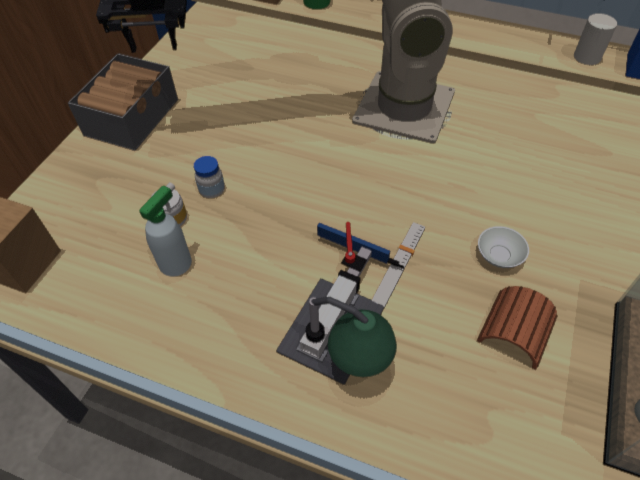

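View pics/top0.png

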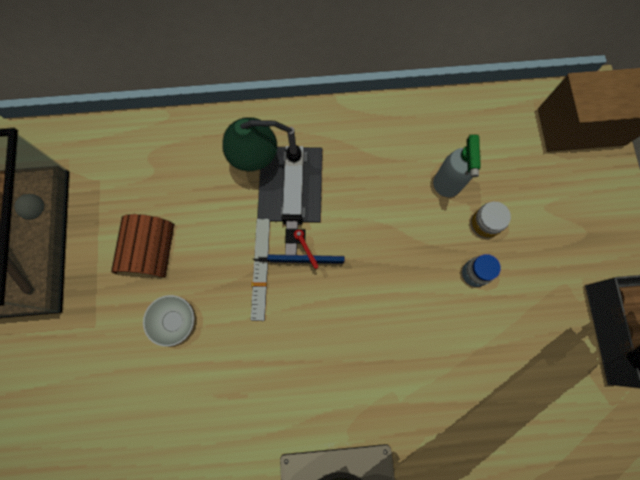

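Run:
```python
import cv2
a=cv2.imread('pics/top0.png')[130:330,200:400];cv2.imwrite('pics/top0z.png',cv2.resize(a,(600,600),interpolation=2))
a=cv2.imread('pics/scene0.png')[130:330,250:450];cv2.imwrite('pics/scene0z.png',cv2.resize(a,(600,600),interpolation=2))
```

```text
(no output)
```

View pics/top0z.png

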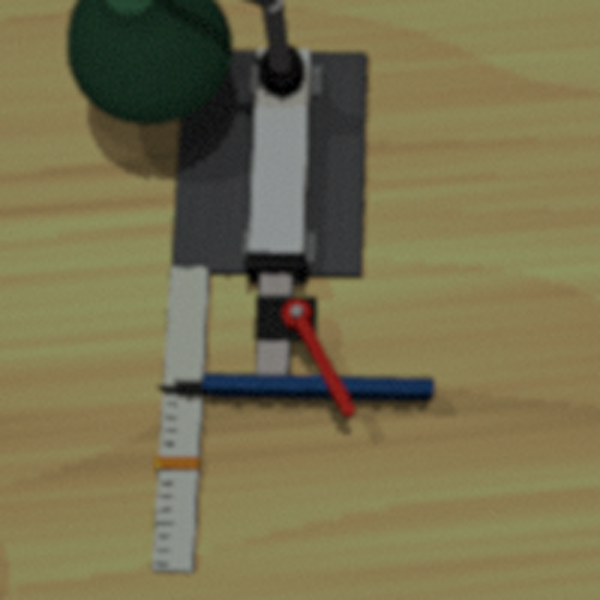

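View pics/scene0z.png

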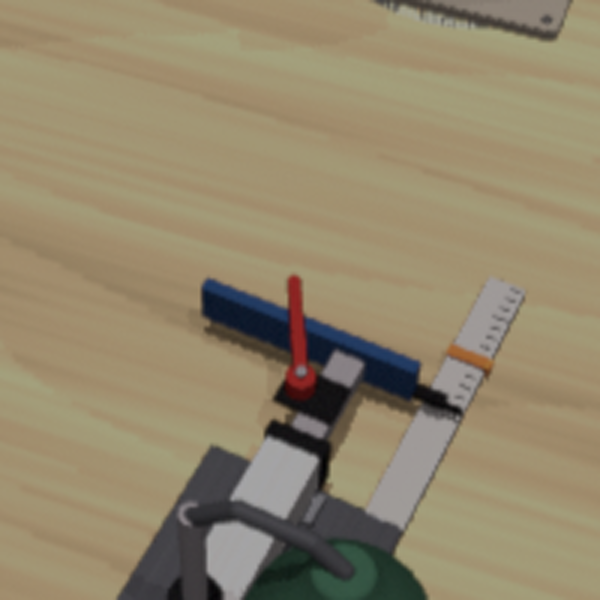

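Run:
```python
from h import *
from scipy.optimize import least_squares
t=lambda u,v:(v/3+130,u/3+200)
s=lambda u,v:(v/3+130,u/3+250)
# param: crossbar x,y,yaw(dir of leg x), mark offset, lever angle
P={'top':r.camera('top'),'scene':r.camera('scene')}
obs=[('top',t(297,310),'piv'),('top',t(350,413),'tip'),('top',t(178,463),'mark'),('top',t(163,387),'ptr'),('top',t(432,380),'e+'),
('scene',s(301,370),'piv'),('scene',s(294,278),'tip'),('scene',s(470,359),'mark'),('scene',s(460,409),'ptr'),('scene',s(206,282),'e+'),('scene',s(418,364),'e-')]
def pts(p):
    x,y,a,m,l,zp=p
    d={'piv':(-.05,.018,.068),'tip':(-.05+.087*np.cos(l),.018+.087*np.sin(l),.068),'mark':(m,-.070,.012),'ptr':(0,-.074,zp),'e+':(0,.12,.055),'e-':(0,-.05,.055)}
    c,s_=np.cos(a),np.sin(a)
    return {k:np.array([x+c*v[0]-s_*v[1],y+s_*v[0]+c*v[1],v[2]]) for k,v in d.items()}
def f(p):
    q=pts(p);return np.concatenate([np.subtract(proj(P[c],q[k]),o) for c,o,k in obs])
z=least_squares(f,[.5,.05,np.pi,.06,.5,.02],loss='soft_l1')
print(np.round(z.x,4));print(np.round(z.fun.reshape(-1,2),1))
st=r.read_state();print(R.from_quat(st['eef_rot']).as_matrix().round(3))
for n,z_ in [('spray',.1),('jar',.08)]: pass
p=r.camera('wrist');print(np.round(p['hand_eye'],3).tolist(),p['intrinsics'])
```

```text
[0.5208 0.0647 3.038  0.0554 0.5151 0.0166]
[[-0.8 -2.1]
 [-0.7 -0.9]
 [-0.8 -1.6]
 [-0.   2.6]
 [ 0.3 -0.8]
 [-0.   0.4]
 [-2.2 -0.4]
 [-1.9 -0.2]
 [-0.4 -4.5]
 [-1.  -0.8]
 [ 0.   0.7]]
[[ 0.436  0.     0.9  ]
 [-0.9   -0.     0.436]
 [ 0.    -1.     0.   ]]
[[1.0, 0.0, -0.001, -0.001], [0.001, -0.295, 0.956, -0.189], [0.0, -0.956, -0.295, 0.081], [0.0, 0.0, 0.0, 1.0]] [[419.18145902   0.         318.61588832]
 [  0.         419.18145902 239.68528575]
 [  0.           0.           1.        ]]
```

>>> {"fn": "arm_command", "kwargs": {"deltas": [-0.038,-0.003,0.045,0,-5.8,0,-0.075,-0.006,0.09,0,-11.6,0,-0.113,-0.01,0.134,0,-17.5,0,-0.15,-0.01,0.179,0,-23.3,0,-0.188,-0.01,0.224,0,-29.1,0,-0.225,-0.01,0.268,0,-35,0,-0.263,-0.01,0.313,0,-40.8,0,-0.3,-0.01,0.358,0,-46.6,0], "hand": 1}}

```text
time: 2.55
ee_pos: [0.4644, -0.1348, 0.2059]
eef_rot: [0.699, -0.107, 0.107, -0.699]
ft_force: [1.5, -0.2, 0.5]
width: 0.0871
```

```bash
cat >> h.py <<'E'
def delta(target,ang):  # target xyz of TCP, tool x heading deg in world
    s=r.read_state();M=R.from_quat(s['eef_rot']).as_matrix()
    y=np.array([0,0,-1.]);x=np.array([np.cos(np.radians(ang)),np.sin(np.radians(ang)),0]);T=np.c_[x,y,np.cross(x,y)]
    print('t',s['time'],'pos',s['ee_pos'].round(4),'d',(M.T@(np.array(target)-s['ee_pos'])).round(4),'rot',np.degrees(R.from_matrix(M.T@T).as_rotvec()).round(2),'w',round(s['width'],4),'F',s['ft_force'].round(1))
E
python3 -c "
from h import *
delta([.511,-.029,.2],-5.9)"
```

```text
t 2.55 pos [ 0.4644 -0.1348  0.2059] d [0.0128 0.0059 0.1149] rot [  0.03 -11.49   0.05] w 0.0871 F [ 1.5 -0.2  0.5]
```

>>> {"fn": "arm_command", "kwargs": {"deltas": [0.006,0.002,0.055,0,-6,0,0.013,0.006,0.1,0,-11.5,0,0.013,0.006,0.115,0,-11.5,0,0.013,0.006,0.115,0,-11.5,0], "hand": 0.5}}

```text
time: 3.05
ee_pos: [0.5109, -0.0306, 0.1995]
eef_rot: [0.706, -0.037, 0.037, -0.706]
ft_force: [-0.7, -0.7, -0.3]
width: 0.0551
```

```bash
python3 -c "
from h import *
delta([.511,-.029,.2],-5.9)
s=r.read_state();p=r.camera('wrist');save(p,'w1');np.savez('w1.npz',T=wristT(p,s),K=p['intrinsics'])"
```

```text
t 3.05 pos [ 0.5109 -0.0306  0.1995] d [-0.0001 -0.0005  0.0016] rot [ 0.   -0.16 -0.01] w 0.0551 F [-0.7 -0.7 -0.3]
```

View pics/w1.png

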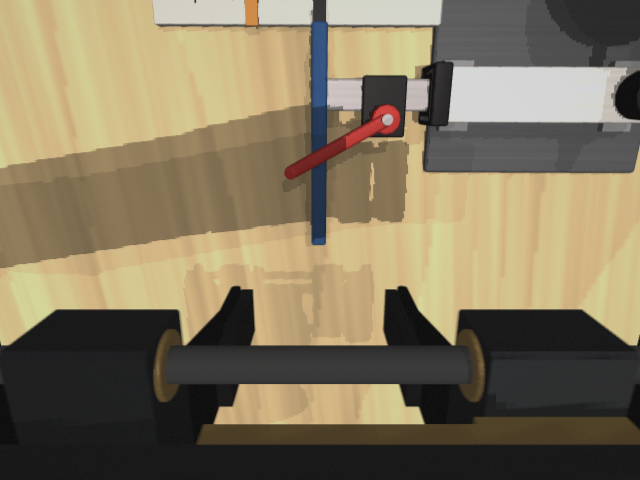

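Run:
```python
from h import *
d=np.load('w1.npz');p={'intrinsics':d['K']};T=d['T']
im=cv2.imread('pics/w1.png').astype(int)
b=(im[...,0]>im[...,2]*1.8)&(im[...,0]>im[...,1]*1.3)&(im[...,0]>50)
rs=[]
for row in list(range(30,240,15))+[238,241,244,247]:
    c=np.where(b[row,290:350])[0]+290
    if len(c): rs.append((row,c.min(),c.max()))
print(rs)
o=(im[...,2]>190)&(im[...,0]<90)&(np.arange(640)[None]>220)&(np.arange(640)[None]<290)
rr,cc=np.where(o[:40]);print('orange',rr.min(),rr.max(),cc.min(),cc.max(),cc.mean())
for n,rc,z in [('e+',(244,319),.055),('e-',(22,319.5),.055),('piv',(119.5,387),.068),('tip',(173,290),.068),('markz12',(24,252),.012)]:
    X=toz(p,rc,z,T);a=np.radians(-5.9);ux=np.array([-np.cos(a),-np.sin(a)]);uy=np.array([-ux[1],ux[0]])
    print(n,X.round(4),'legframe',(X[:2]@ux).round(4),(X[:2]@uy).round(4))
for z in (.010,.013,.015): 
  X=toz(p,(15,252),z,T);print(z,X[:2]@ux)
```

```text
[(30, np.int64(312), np.int64(326)), (45, np.int64(312), np.int64(326)), (60, np.int64(312), np.int64(326)), (75, np.int64(312), np.int64(326)), (90, np.int64(312), np.int64(326)), (105, np.int64(312), np.int64(326)), (120, np.int64(312), np.int64(326)), (135, np.int64(312), np.int64(325)), (150, np.int64(312), np.int64(314)), (165, np.int64(320), np.int64(325)), (180, np.int64(312), np.int64(325)), (195, np.int64(312), np.int64(325)), (210, np.int64(312), np.int64(325)), (225, np.int64(313), np.int64(325)), (238, np.int64(313), np.int64(324)), (241, np.int64(312), np.int64(324)), (244, np.int64(314), np.int64(322))]
orange 0 24 245 257 250.93262411347519
e+ [ 0.5077 -0.0543  0.055 ] legframe -0.5106 0.0018
e- [0.5256 0.1119 0.055 ] legframe -0.5114 -0.1653
piv [0.5679 0.04   0.068 ] legframe -0.5608 -0.0982
tip [0.4921 0.0087 0.068 ] legframe -0.4886 -0.0592
markz12 [0.472 0.124 0.012] legframe -0.4567 -0.1718
0.01 -0.4567802828941828
0.013 -0.4572074336935474
0.015 -0.4574922008931237
```

>>> {"fn": "arm_command", "kwargs": {"deltas": [0,0.05,0,0,0,0,0,0.1,0,0,0,0,0,0.15,0,0,0,0,0,0.175,0,0,0,0,0,0.182,0,0,0,0,0,0.182,0,0,0,0], "hand": 0.4}}

```text
time: 3.85
ee_pos: [0.5112, -0.032, 0.0181]
eef_rot: [0.706, -0.038, 0.038, -0.706]
ft_force: [0.5, 0.8, 0.5]
width: 0.0351
```

>>> {"fn": "arm_command", "kwargs": {"deltas": [0,0,0,0,0,0,0,0,0,0,0,0,0,0,0,0,0,0], "hand": 0.19, "grip_force": 10}}

```text
time: 4.22
ee_pos: [0.5113, -0.0309, 0.0181]
eef_rot: [0.706, -0.037, 0.038, -0.706]
ft_force: [0.2, -1.0, 0.4]
width: 0.0182
```

```bash
python3 -c "
from h import *
delta([.511,-.029,.0175],-5.9)
s=r.read_state();p=r.camera('wrist');save(p,'w2');np.savez('w2.npz',T=wristT(p,s),K=p['intrinsics'])"
```

```text
t 4.225 pos [ 0.5113 -0.0309  0.0181] d [-0.0005  0.0006  0.0019] rot [ 0.01 -0.17  0.05] w 0.0182 F [ 0.2 -1.   0.4]
```

View pics/w2.png

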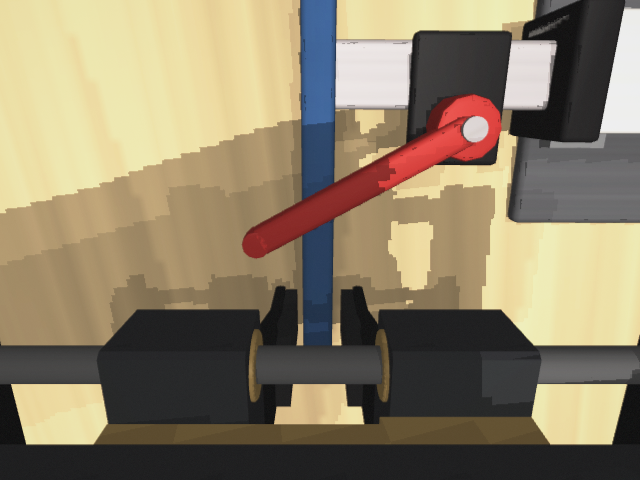

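>>> {"fn": "arm_command", "kwargs": {"deltas": [-0.01,0,0,0,0,0,-0.02,0,0,0,0,0,-0.03,0,0,0,0,0,-0.04,0,0,0,0,0,-0.05,0,0,0,0,0,-0.055,0,0,0,0,0,-0.057,0,0,0,0,0,-0.057,0,0,0,0,0]}}

```text
time: 5.28
ee_pos: [0.4544, -0.0248, 0.0178]
eef_rot: [0.706, -0.037, 0.038, -0.706]
ft_force: [3.9, -0.2, 2.6]
width: 0.0163
```

```bash
python3 -c "
from h import *
delta([.454,-.029,.0175],-5.9)
s=r.read_state();p=r.camera('wrist');save(p,'w3');np.savez('w3.npz',T=wristT(p,s),K=p['intrinsics'])
p=r.camera('top');save(p,'t3');p=r.camera('scene');save(p,'s3')
a=cv2.imread('pics/t3.png')[200:350,220:370];b=cv2.imread('pics/s3.png')[180:330,320:470]
cv2.imwrite('pics/z3.png',np.hstack([cv2.resize(a,(400,400),interpolation=2),cv2.resize(b,(400,400),interpolation=2)]))
"
```

```text
t 5.275 pos [ 0.4544 -0.0248  0.0178] d [ 0.      0.0003 -0.0043] rot [ 0.01 -0.16  0.04] w 0.0163 F [ 3.9 -0.2  2.6]
```

View pics/w3.png

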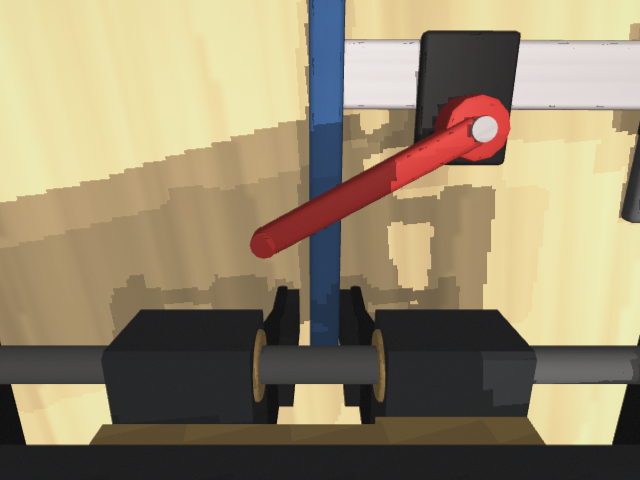

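View pics/z3.png

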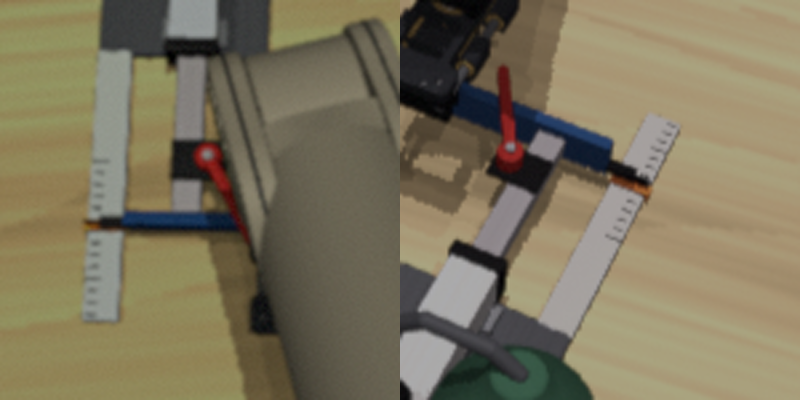

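Run:
```python
from h import *
d=np.load('w3.npz');p={'intrinsics':d['K']};T=d['T']
im=cv2.imread('pics/w3.png').astype(int)
b=(im[...,0]>im[...,2]*1.8)&(im[...,0]>im[...,1]*1.3)&(im[...,0]>50)
a=np.radians(-5.9);ux=np.array([-np.cos(a),-np.sin(a)]);uy=np.array([-ux[1],ux[0]])
for row in (60,90,110,280):
    c=np.where(b[row,270:380])[0]+270;print(row,c.min(),c.max(),[(toz(p,(row,k),.055,T)[:2]@ux).round(4) for k in (c.min()-.5,c.max()+.5)])
for n,y0,y1,x0,x1 in [('t3',270,295,245,290),('s3',225,270,380,425)]:
    c=cv2.imread(f'pics/{n}.png')[y0:y1,x0:x1];cv2.imwrite(f'pics/{n}z.png',cv2.resize(c,None,fx=12,fy=12,interpolation=cv2.INTER_NEAREST))
```

```text
60 310 343 [np.float64(-0.4508), np.float64(-0.4622)]
90 310 342 [np.float64(-0.4507), np.float64(-0.462)]
110 310 342 [np.float64(-0.4507), np.float64(-0.462)]
280 311 339 [np.float64(-0.4505), np.float64(-0.4618)]
```

View pics/t3z.png

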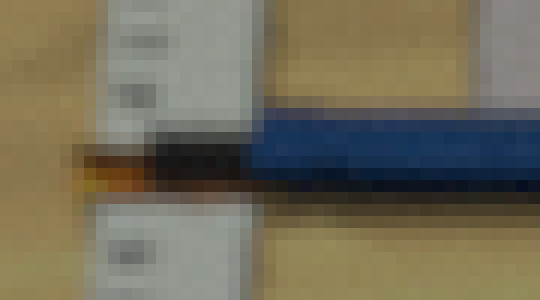

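View pics/s3z.png

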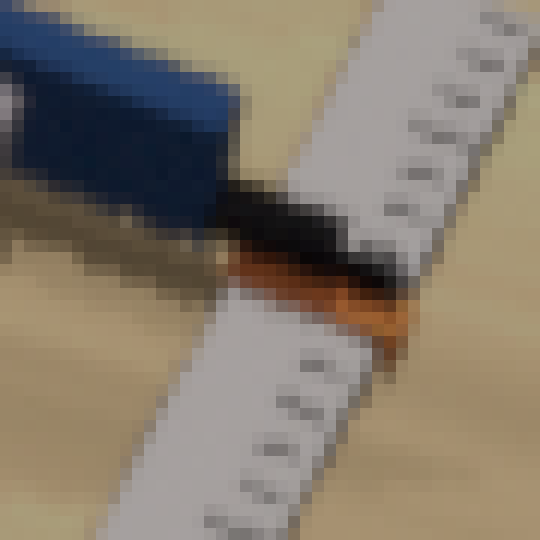

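Run:
```python
from h import *
a=np.radians(-5.9);ux=np.array([-np.cos(a),-np.sin(a)]);uy=np.array([-ux[1],ux[0]])
for n,box,tip in (('top',(278,292,245,272),(283.3,258)),('scene',(235,260,392,420),(247.3,411.5))):
    p=r.camera(n);im=cv2.imread(f'pics/{n}0.png').astype(int);y0,y1,x0,x1=box
    s=im[y0:y1,x0:x1];hsv=cv2.cvtColor(s.astype(np.uint8),cv2.COLOR_BGR2HSV)
    m=(hsv[...,1]>150)&(hsv[...,0]<22)&(s[...,2]>110)
    rr,cc=np.where(m);c=(rr.mean()+y0,cc.mean()+x0);X=toz(p,c,.012)
    print(n,m.sum(),c,'mark',(X[:2]@ux).round(4),(X[:2]@uy).round(4))
    for z in (.014,.018,.022): 
        X=toz(p,tip,z);print('  tip',z,(X[:2]@ux).round(4),(X[:2]@uy).round(4))
    print('predicted plate-mid at y=-74:', [np.round(proj(p,np.r_[ux*-.4566+uy*(-.117-.072),z]),1) for z in (.014,.018,.022)])
```

```text
top 47 (np.float64(283.8723404255319), np.float64(258.02127659574467)) mark -0.4553 -0.1872
  tip 0.014 -0.4563 -0.187
  tip 0.018 -0.4557 -0.1864
  tip 0.022 -0.4552 -0.1859
predicted plate-mid at y=-74: [array([283.2, 257.1]), array([282.9, 256.9]), array([282.6, 256.6])]
scene 45 (np.float64(248.77777777777777), np.float64(406.24444444444447)) mark -0.4587 -0.1886
  tip 0.014 -0.4512 -0.1978
  tip 0.018 -0.4542 -0.1984
  tip 0.022 -0.4571 -0.1991
predicted plate-mid at y=-74: [array([247.6, 406.9]), array([246.5, 407.1]), array([245.5, 407.3])]
```

Run:
```python
from h import *
a=np.radians(-5.9);ux=np.array([-np.cos(a),-np.sin(a)]);uy=np.array([-ux[1],ux[0]])
K=r.camera('scene')
for n,rc in (('robot side',(225+92/12-.5,380+238/12-.5)),('stand side',(225+130/12-.5,380+228/12-.5))):
    X=toz(K,rc,.055);print(n,X[:2]@ux,X[:2]@uy)
c=cv2.imread('pics/s3.png')[195:240,325:402];cv2.imwrite('pics/s3y.png',cv2.resize(c,None,fx=10,fy=10,interpolation=cv2.INTER_NEAREST))
p=r.camera('wrist')
```

```text
robot side -0.4554091802929334 -0.16616608764095503
stand side -0.46416791985155886 -0.16780517153541835
```

View pics/s3y.png

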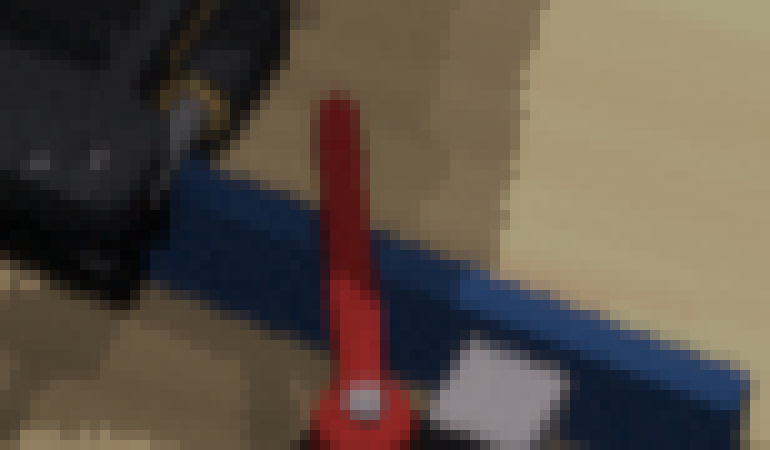

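>>> {"fn": "arm_command", "kwargs": {"deltas": [0.0005,0,0,0,0,0,0.001,0,0,0,0,0,0.0013,0,0,0,0,0,0.0013,0,0.005,0,0,0,0.0013,0,0.012,0,0,0,0.0013,0,0.018,0,0,0,0.0013,0,0.022,0,0,0,0.0013,0,0.022,0,0,0], "hand": 0.157}}

```text
time: 6.62
ee_pos: [0.4576, -0.0035, 0.0173]
eef_rot: [0.706, -0.038, 0.037, -0.706]
ft_force: [4.0, -0.9, -0.0]
width: 0.0134
```

```bash
cat >> h.py <<'E'
def look(tag):
    s=r.read_state();p=r.camera('wrist');save(p,tag);T=wristT(p,s)
    im=cv2.imread('pics/'+tag+'.png').astype(int)
    b=(im[...,0]>im[...,2]*1.8)&(im[...,0]>im[...,1]*1.3)&(im[...,0]>50)
    a=np.radians(-5.9);ux=np.array([-np.cos(a),-np.sin(a)]);uy=np.array([-ux[1],ux[0]])
    print('t',s['time'],'tcp leg',(s['ee_pos'][:2]@ux).round(4),'y',(s['ee_pos'][:2]@uy+.1168).round(4),'w',s['width'].round(4),'F leg',(s['ft_force'][:2]@ux).round(1),(s['ft_force'][:2]@uy).round(1),s['ft_force'][2].round(1))
    for row in (60,90,110,200,280):
        c=np.where(b[row,270:380])[0]+270
        if len(c)>8:print(row,c.min(),c.max(),[(toz(p,(row,k),.055,T)[:2]@ux).round(4) for k in (c.min()-.5,c.max()+.5)])
E
python3 -c "
from h import *
look('w4')"
```

```text
Traceback (most recent call last):
  File "h.py", line 23, in look
    print('t',s['time'],'tcp leg',(s['ee_pos'][:2]@ux).round(4),'y',(s['ee_pos'][:2]@uy+.1168).round(4),'w',s['width'].round(4),'F leg',(s['ft_force'][:2]@ux).round(1),(s['ft_force'][:2]@uy).round(1),s['ft_force'][2].round(1))
                                                                                                            ^^^^^^^^^^^^^^^^
AttributeError: 'float' object has no attribute 'round'
```

View pics/w4.png

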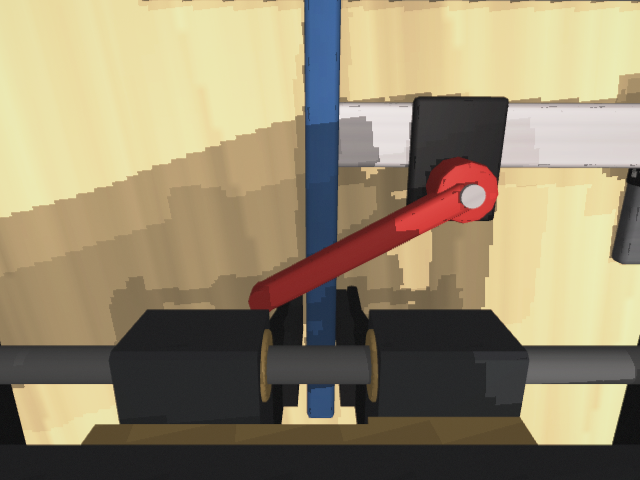

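```bash
sed -i "s/s\['width'\].round(4)/round(s['width'],4)/" h.py
python3 -c "
from h import *
look('w4b')"
```

```text
t 6.675 tcp leg -0.4556 y 0.0732 w 0.0139 F leg -4.6 0.8 -2.0
60 306 339 [np.float64(-0.4505), np.float64(-0.4619)]
90 306 338 [np.float64(-0.4504), np.float64(-0.4616)]
110 306 338 [np.float64(-0.4503), np.float64(-0.4617)]
200 307 336 [np.float64(-0.4503), np.float64(-0.4613)]
```

>>> {"fn": "arm_command", "kwargs": {"deltas": [0.0003,0,0.004,0,0,0,0.0003,0,0.008,0,0,0,0.0003,0,0.012,0,0,0,0.0003,0,0.016,0,0,0,0.0003,0,0.02,0,0,0,0.0003,0,0.02,0,0,0]}}

```text
time: 7.48
ee_pos: [0.4598, 0.0154, 0.0172]
eef_rot: [0.707, -0.038, 0.037, -0.705]
ft_force: [2.9, -4.9, -0.7]
width: 0.0135
```

```bash
python3 -c "
from h import *
look('w5')"
```

```text
t 7.475 tcp leg -0.4557 y 0.0542 w 0.0135 F leg -3.4 4.6 -0.7
60 306 339 [np.float64(-0.4508), np.float64(-0.4621)]
90 305 338 [np.float64(-0.4503), np.float64(-0.4619)]
110 306 338 [np.float64(-0.4506), np.float64(-0.4619)]
200 307 336 [np.float64(-0.4505), np.float64(-0.4615)]
```

View pics/w5.png

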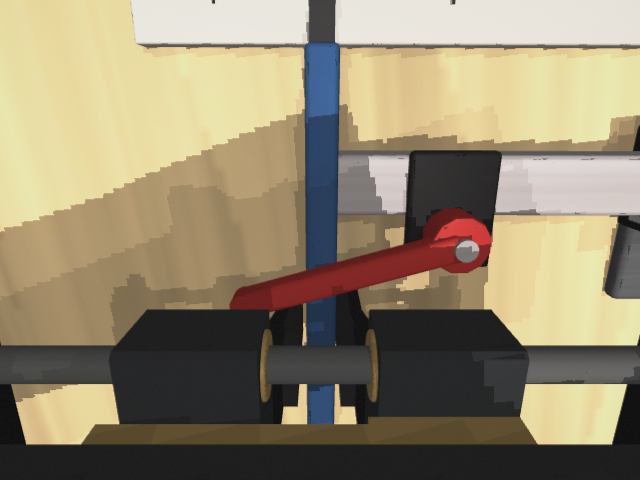

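>>> {"fn": "arm_command", "kwargs": {"deltas": [0,0,0.004,0,0,0,0,0,0.008,0,0,0,0,0,0.012,0,0,0,0,0,0.016,0,0,0,0,0,0.018,0,0,0,0,0,0.018,0,0,0]}}

```text
time: 8.28
ee_pos: [0.4616, 0.0328, 0.0171]
eef_rot: [0.707, -0.038, 0.037, -0.705]
ft_force: [4.4, -6.7, -0.4]
width: 0.0137
```

```bash
python3 -c "
from h import *
look('w6')"
```

```text
t 8.275 tcp leg -0.4558 y 0.0368 w 0.0137 F leg -5.1 6.2 -0.4
110 306 338 [np.float64(-0.4507), np.float64(-0.462)]
200 307 336 [np.float64(-0.4506), np.float64(-0.4616)]
```

View pics/w6.png

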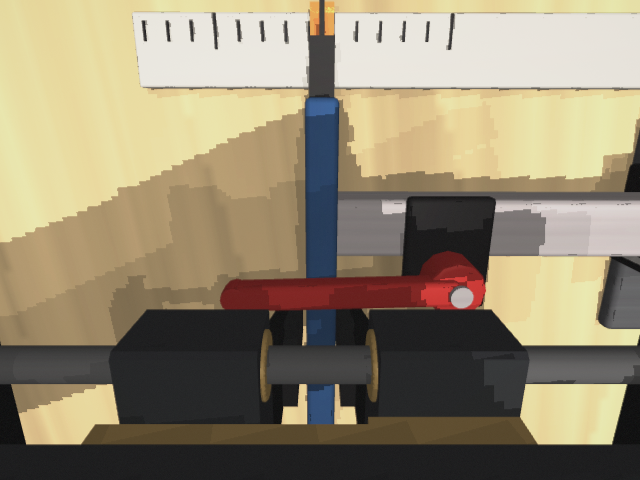

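>>> {"fn": "arm_command", "kwargs": {"deltas": [0,0,0.002,0,0,0,0,0,0.004,0,0,0,0,0,0.005,0,0,0,0,0,0.005,0,0,0]}}

```text
time: 8.82
ee_pos: [0.4618, 0.0349, 0.0171]
eef_rot: [0.708, -0.039, 0.038, -0.704]
ft_force: [1.2, -17.4, 1.0]
width: 0.0136
```

```bash
python3 -c "
from h import *
look('w7')"
```

```text
t 8.825 tcp leg -0.4558 y 0.0346 w 0.0136 F leg -3.0 17.1 1.0
110 305 337 [np.float64(-0.4506), np.float64(-0.4619)]
200 306 336 [np.float64(-0.4504), np.float64(-0.4617)]
```

View pics/w7.png

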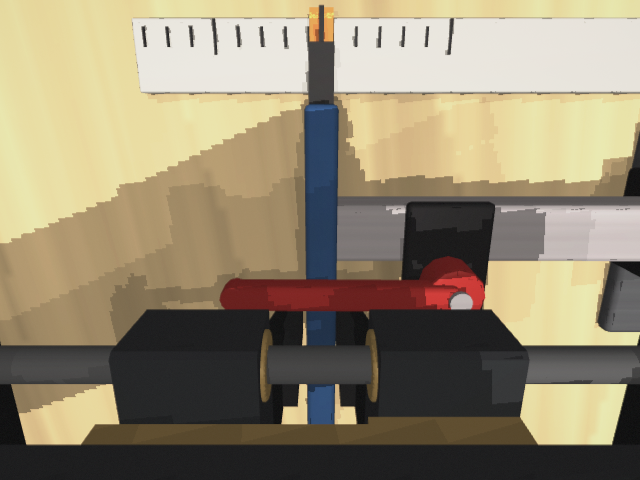

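>>> {"fn": "arm_command", "kwargs": {"deltas": [0.0004,0,0,0,0,0,0.0008,0,0,0,0,0,0.0008,0,0,0,0,0,0.0008,0,0,0,0,0], "hand": 0.1, "grip_force": 15}}

```text
time: 9.38
ee_pos: [0.4627, 0.0348, 0.0171]
eef_rot: [0.708, -0.039, 0.038, -0.704]
ft_force: [3.1, -17.2, 2.7]
width: 0.0115
```

```bash
python3 -c "
from h import *
look('w8')
p=r.camera('scene');save(p,'s8')
a=cv2.imread('pics/w8.png')[0:330,200:500];b=cv2.imread('pics/s8.png')[180:290,320:430]
cv2.imwrite('pics/z8.png',np.hstack([cv2.resize(a,(400,440)),cv2.resize(b,(400,440),interpolation=2)]))"
```

```text
t 9.375 tcp leg -0.4567 y 0.0346 w 0.0115 F leg -4.8 16.8 2.7
110 303 335 [np.float64(-0.4508), np.float64(-0.4621)]
200 304 334 [np.float64(-0.4506), np.float64(-0.4619)]
```

View pics/z8.png

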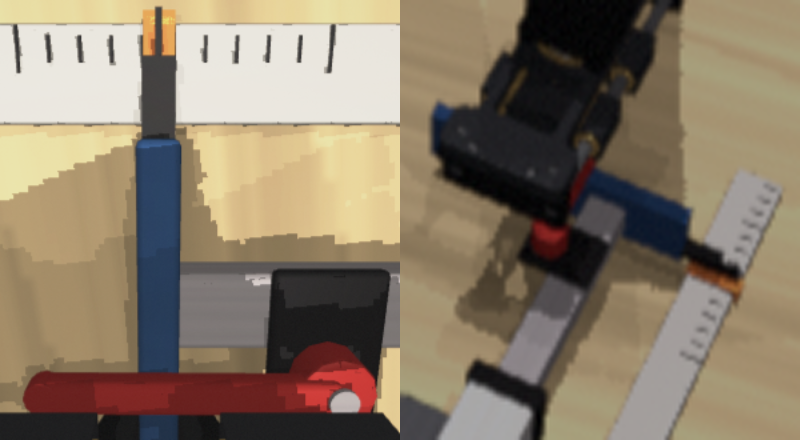

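Run:
```python
from h import *
s=r.read_state();p=r.camera('wrist');T=wristT(p,s);save(p,'w9')
im=cv2.imread('pics/w9.png').astype(int)
m=(im[...,2]>90)&(im[...,2]>im[...,1]*2)&(im[...,2]>im[...,0]*2)
a=np.radians(-5.9);ux=np.array([-np.cos(a),-np.sin(a)]);uy=np.array([-ux[1],ux[0]])
for c in range(225,430,12):
    k=np.where(m[200:,c])[0]+200
    print(c,k.min(),k.max(),[((X:=toz(p,(k.min()-.5,c),z,T))[:2]@ux+.4566).round(4).tolist() for z in (.068,.063,)],[(toz(p,(k.min()-.5,c),z,T)[:2]@uy+.1168).round(4).tolist() for z in (.068,.063,.058)])
```

```text
225 284 308 [0.0339, 0.0352] [0.0103, 0.0124, 0.0146]
237 279 308 [0.0296, 0.0306] [0.0084, 0.0105, 0.0126]
249 280 308 [0.0253, 0.0263] [0.0088, 0.0109, 0.013]
261 280 308 [0.0211, 0.0219] [0.0088, 0.0109, 0.013]
273 280 310 [0.0168, 0.0174] [0.0088, 0.0109, 0.013]
285 280 309 [0.0126, 0.013] [0.0089, 0.011, 0.0131]
297 280 310 [0.0083, 0.0086] [0.0089, 0.011, 0.0131]
309 281 310 [0.0041, 0.0042] [0.0093, 0.0114, 0.0135]
321 281 310 [-0.0001, -0.0002] [0.0093, 0.0114, 0.0136]
333 281 310 [-0.0044, -0.0046] [0.0093, 0.0115, 0.0136]
345 280 310 [-0.0086, -0.009] [0.009, 0.0111, 0.0132]
357 280 310 [-0.0129, -0.0134] [0.009, 0.0111, 0.0132]
369 280 308 [-0.0171, -0.0178] [0.009, 0.0111, 0.0133]
381 280 308 [-0.0214, -0.0222] [0.0091, 0.0112, 0.0133]
393 280 308 [-0.0256, -0.0266] [0.0091, 0.0112, 0.0133]
405 281 308 [-0.0299, -0.031] [0.0095, 0.0116, 0.0137]
417 281 308 [-0.0341, -0.0354] [0.0095, 0.0116, 0.0138]
429 282 308 [-0.0384, -0.0398] [0.0099, 0.0121, 0.0142]
```

View pics/w9.png

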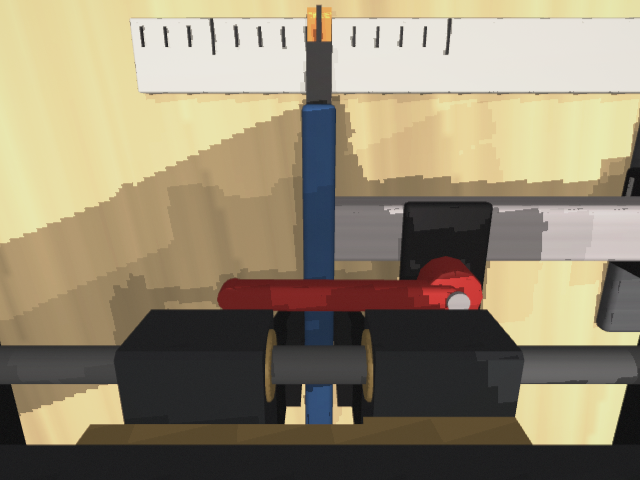

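```bash
python3 -c "
from h import *
s=r.read_state();print(s['time'],s['width'],s['ft_force']);print(r.close_job())"
```

```text
9.525 0.012139090617950443 [  1.72420956 -16.2410352    2.07306156]
the job is handed in; nothing more can be done
None
```

I pulled the leg out about 55 mm by the crossbar until the pointer was on the orange mark. Holding it there, I pushed the lever closed, shut the fingers on the plate and handed the job in at 9.5 s. The hand-in gives no verdict.

What the last checks showed:

- **Pointer:** it sits in the middle of the orange clip in the wrist picture. At the first pull-out, the three cameras put it within about 1 mm of the mark. The exception was the scene-camera reading of the pointer tip, which came out up to 7 mm off depending on the tip height assumed. I did not use that reading.
- **During closing:** the wrist camera measured the plate between moves, and it stayed within about 0.5 mm of the mark.
- **Lever:** its edge is parallel to the leg to within about 0.01 rad. The side force rose from 6 to 17 N over the last 2 mm of travel, which I took as the stop.
- **Grip:** the fingers are shut on the 12 mm plate at 12.1 mm with a 15 N grip, and the arm is still pushing the lever at about 16 N.
- **Other things:** I kept the arm clear of the half-log, dish, spray bottle, jar and tin and felt no contact with them, but I took no final picture to confirm they had not moved.

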